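Clamp the right figure blank in the carving stand

ROBOT

A 6-joint arm with a two-finger parallel gripper is mounted at the origin on the work surface. World frame = base frame: x ahead of the robot, y to its left, z up, the work surface at z = 0. Lengths are in m, angles in rad, forces in N, time in s.
With the tool pointing down it reaches from about 0.35 to 0.975 m from the base axis. Payload 4.9 kg.
Tool frame: the origin (TCP) lies at the very end of the fingers, on their centre line; the grasp point (between the pads) lies ctrl.hold_point_z behind it (ctrl.hold_point_z is the distance from the TCP to the grasp point, in m); z points along the fingers, y is the line along which they close (so a half turn about z gives the same grasp; the last joint's range is limited). The gripper opens to 85 mm and grips with 20 to 120 N. Pads are 22 mm wide; open, the fingers measure 114 mm over their backs; the gripper's body (76 mm by 85 mm) begins 54 mm behind the grasp point. The pads swing forward as they close: fully open they stand 13 mm farther back than shut.
Start: joints at [-1.23, 0.053, 1.613, -0, 1.476, -0.119], TCP at [0.277, -0.56, 0.231] pointing down, gripper open.
Joint ranges: [-3.01, 3.01], [-1.01, 2.22], [0.06, 2.58], [-1.02, 4.17], [0.09, 2.62], [-3.14, 3.14]. Speed limits (rad/s): [2.57, 2.57, 3.14, 3.14, 3.14, 3.14].

INTERFACE

Orientations are given as a rotation vector (axis times angle).
In Python, from station import ctrl gives the robot as it stands. The module is installed in compiled form; this text tells all that it offers.
- The arm moves only by the tool jog_arm, never from a script. Its argument "deltas" is a list of rows, each a list of 3 entries, a list of its own where there are three numbers: the closure, from -1 (fully open) to 1 (shut), then the shift along the world's x, y, z scaled (see below), then the turn, a rotation vector about the world's x, y, z scaled (see below). A call has 1 to 12 rows; each row is the pose to reach, as a shift and turn from the pose commanded when the call began, turning the shorter way round; what a row does not reach only later rows make up. The controller multiplies each number of a shift by 0.4 m and each number of a turn by 180 degrees. A row lasts 1/12 s, in which the tool goes at most 41.7 mm and 7.16 degrees, less where a joint would pass 70% of its speed; a pose out of reach is approached as far as the arm can. A call with a number of a shift or a turn outside -1 to 1 is refused whole. A call with a gripper value outside its range is refused whole. The fingers move at their own pace and stop on an object; "squeeze" is the grip in N (left out, the last holds). Time passes only in rows, so rows that repeat a pose let the fingers close. It gives the time, the measured TCP pose, the force, the opening and the grip force at its end, in the units of the state.
- ctrl.get_obs(): the state, without advancing time (a new reading comes with each control period).
- ctrl.get_image(name): name is "scene" or "top" or "wrist"; returns the picture (420x560x3 uint8, red, green, blue); there is no depth.
- ctrl.get_calibration(name): a dict with "K" (3x3 intrinsics, pixels), "extrinsics" (4x4, takes a point from world to camera coordinates). Camera axes: x right, y down, z forward; pixel columns grow to the right and rows downward; lengths in m; the calibration is good to about 2 mm. The wrist camera is an equidistant fisheye: a pixel r from the principal point sees the ray r / f radians off the axis. A picture is of the moment at which its call begins: read the wrist's pose just before it. get_calibration takes no time and is no camera call; for the wrist camera it gives the pose at the moment of the call.
- ctrl.finish_job(): hands the job in; it is judged then, once.
The state is a dict: "t": time; "q": joint angles; "dq": joint speeds; "effort": joint torques, N m; "tool_pos": TCP position; "tool_rot": TCP orientation; "contact_force": force on the tool from outside, world axes, zero at the start; "wrist_torque": the same for the moment, N m; "opening": finger opening in m; "grip_force": force on a finger pad.
Only numpy, scipy, OpenCV 4.12 (cv2) and the standard library are available. Lean on these libraries where they do the work, as an engineer would, in place of code of your own. Each camera call takes 0.05 s, during which the arm holds its last target. There are 200 camera calls.

TASK

Of the three wooden figure blanks on the bench, take the one whose foot fills the pocket of the sloped carving stand and seat it fully in the pocket, upper block outwards. Then swing the red hold-down lever shut over it, all the way to its stop, and let go. Leave the other two blanks, the chisel, the glue bottle and the mallet where they are.

Things in the scene. Friction and masses are not known exactly. Their poses are not given: they have to be found in the camera images.
- blank_short: pale wooden blank for a small figure: a rectangular foot 48 long, 36 wide and 22 high, with a narrower upper block 34 long, 30 wide and 30 high centred on it (52 high in all, flat top); about 50 g; origin at the centre of its underside, x along its length, y across its width, z up. Stands loose on the bench
- blank_mid: pale wooden blank for a small figure: a rectangular foot 60 long, 36 wide and 22 high, with a narrower upper block 46 long, 30 wide and 30 high centred on it (52 high in all, flat top); about 50 g; origin at the centre of its underside, x along its length, y across its width, z up. Stands loose on the bench
- blank_long: pale wooden blank for a small figure: a rectangular foot 72 long, 36 wide and 22 high, with a narrower upper block 58 long, 30 wide and 30 high centred on it (52 high in all, flat top); about 50 g; origin at the centre of its underside, x along its length, y across its width, z up. Stands loose on the bench
- bed: light wooden bed of the fixed stand, sloping 25 degrees, lower edge towards the robot; reaches x -80 to 110, y -65 to 65 mm. Black-rimmed pocket 63 long (up the slope), 39 wide, 15 deep. Origin: centre of the pocket's mouth, in the upper face, 105 mm above the bench; x points up the slope, y across (left seen from the robot), z outwards, square to the bed
- lever_pivot (a point): pivot of the red hold-down lever: on a steel post 18 mm thick that stands on the bed 64 mm up the slope from the pocket's centre; the point is at the underside of the lever's bar, 39 mm out from the bed's face. The lever turns about the bed's z axis
- lever_knob (a point): middle of the black upright grip knob of the lever: 18 mm thick, 26 mm tall (it stands 47 to 73 mm out from the bed's face, this point at 63 mm), 70 mm from the pivot. The lever's red bar is 16 wide and 8 thick, its underside 39 mm out from the bed's face (2 mm over the top of a fully seated blank)
- lever (a joint): angle of the hold-down lever (rad): 0 = shut against its stop, the bar pointing down the slope over the pocket; pi/2 = pointing to the bed's +y, out of the way; it opens to 2.2. Stiff: stays where it is left; about 2 N at the knob moves it
- chisel: carving chisel lying on the bench, dark wooden handle 110 long and 24 thick, steel blade, 220 mm in all; origin on the bench under its ferrule, x towards the blade
- glue: white glue bottle with orange cap, 52 mm thick, 120 tall, standing; origin at the centre of its underside
- mallet: dark round wooden carver's mallet standing on its head, 68 mm thick, 190 tall in all (head 90, handle 24 thick); origin at the centre of its underside
Mind the look-alikes: they are no part of the job. What is shaped like the blank_mid but yellow is not meant. Leave any yellow look-alike of the part that bears bed alone.

How it is judged:
On the way, in this order (a step that is already met when the one before it is completed fails the run):
1. the blank that fits is fully seated in the pocket while the lever is still open (z of blank_mid in the frame of bed between -0.018 and -0.012 m and x of blank_mid in the frame of bed between -0.004 and 0.004 m and y of blank_mid in the frame of bed between -0.004 and 0.004 m and angle between the z axis of blank_mid and the z axis of bed, either way round below 0.08 rad and angle between the x axis of blank_mid and the x axis of bed, either way round below 0.12 rad and value of joint lever above 0.9 rad), for 0.2 s.
2. the lever is swung shut over it (value of joint lever below 0.1 rad), for 0.2 s.
At the end, for the whole second after the job is handed in: The 60 mm blank rests in the pocket, upper block out: underside 12 to 18 mm below the bed face, within 4 mm of centre in x and y, square within 0.08 rad, length along pocket within 0.12 rad. Lever within 0.1 rad of shut. Other blanks, chisel, glue, mallet within 30 mm of their starts (z of blank_mid in the frame of bed between -0.018 and -0.012 m and x of blank_mid in the frame of bed between -0.004 and 0.004 m and y of blank_mid in the frame of bed between -0.004 and 0.004 m and angle between the z axis of blank_mid and the z axis of bed, either way round below 0.08 rad and angle between the x axis of blank_mid and the x axis of bed, either way round below 0.12 rad and value of joint lever below 0.1 rad and linear speed of blank_mid below 0.02 m/s and distance of each of blank_short, blank_long, chisel, glue, mallet from where it was at the start of the episode below 0.03 m); the robot touches nothing.
It fails at once if the short blank is moved by 30 mm or more, or knocked over (distance of blank_short from where it was at the start of the episode above 0.03 m or angle between blank_short's own z axis and vertical above 0.6 rad).
It fails at once if the long blank is moved by 30 mm or more, or knocked over (distance of blank_long from where it was at the start of the episode above 0.03 m or angle between blank_long's own z axis and vertical above 0.6 rad).
It fails at once if the chisel is moved by 30 mm or more, or knocked over (distance of chisel from where it was at the start of the episode above 0.03 m).
It fails at once if the glue bottle is moved by 30 mm or more, or knocked over (distance of glue from where it was at the start of the episode above 0.03 m or angle between glue's own z axis and vertical above 0.6 rad).
It fails at once if the mallet is moved by 30 mm or more, or knocked over (distance of mallet from where it was at the start of the episode above 0.03 m or angle between mallet's own z axis and vertical above 0.6 rad).
It also fails if it takes over 51 s, if anything falls off the work surface, if the arm or the gripper's body presses on something with over 40 N, if the wrist force passes 120 N, or if a joint passes its speed limit or range.

## Working session

There is one attempt and no reset: what is moved stays moved. The work goes in short steps, Python scripts to look and compute and a tool call to move; the robot and the scene stay as the last step left them, time stands still between calls to the robot, and variables do not carry over. Pictures are saved under pics/ and viewed, at most 13 in all, crops included, and the job is handed in when it is done.

Besides the shell and the picture viewer there is one more tool, called as name([rows], argument=value, ...), one row to a line, values as JSON. jog_arm: Moves the arm, as the interface text tells. Its arguments: {"type":"object","properties":{"deltas":{"type":"array","items":{"type":"array"}},"squeeze":{"type":"number"}},"required":["deltas"]}

```bash
mkdir -p pics
python3 - <<'E'
from station import ctrl
import cv2,numpy as np
np.set_printoptions(precision=4,suppress=True)
o=ctrl.get_obs();print(o,ctrl.hold_point_z)
for n in("scene","top"):
    im=ctrl.get_image(n);cv2.imwrite(f"pics/{n}0.png",im[:,:,::-1]);c=ctrl.get_calibration(n);print(n,c["K"],c["extrinsics"])
E
```

```text
{'t': 0.0, 'q': array([-1.23  ,  0.0534,  1.6143,  0.    ,  1.476 , -0.119 ]), 'dq': array([-0.0017,  0.0004,  0.0001, -0.0038, -0.0007,  0.0003]), 'effort': array([ -0.0001, -39.3681, -37.0176,  -0.0002,   0.0071,  -0.    ]), 'tool_pos': array([ 0.2772, -0.5595,  0.2301]), 'tool_rot': array([-3.0569, -0.7155,  0.0003]), 'contact_force': array([-0.2429, -0.3087,  0.4507]), 'wrist_torque': array([ 0.028 , -0.0484,  0.0094]), 'grip_force': 0.0, 'opening': 0.08518356993604277} 0.0187
scene [[464.3688   0.     279.6095]
 [  0.     464.3688 210.6563]
 [  0.       0.       1.    ]] [[-0.793   0.609  -0.0167  0.4717]
 [ 0.5044  0.6409 -0.5786 -0.1624]
 [-0.3417 -0.4672 -0.8154  1.4951]
 [ 0.      0.      0.      1.    ]]
top [[495.0505   0.     274.6195]
 [  0.     495.0505 208.8237]
 [  0.       0.       1.    ]] [[-0.0156 -0.9999 -0.0019 -0.0639]
 [-0.9888  0.0157 -0.1487  0.5277]
 [ 0.1487 -0.0005 -0.9889  1.1505]
 [ 0.      0.      0.      1.    ]]
```

View pics/scene0.png

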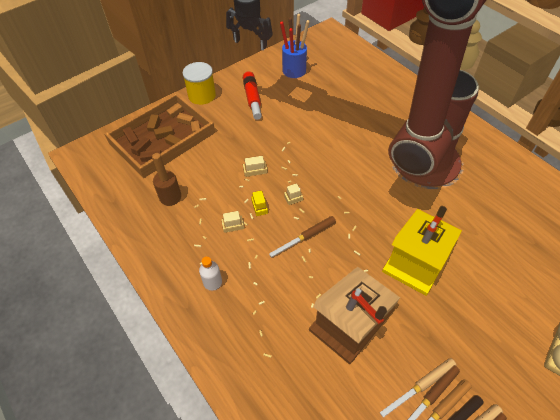

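View pics/top0.png

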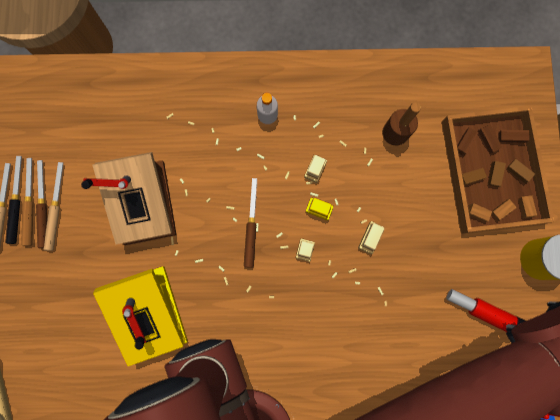

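Scene: the pale blanks are in top view at (316,168), (372,236) and (306,250). The wooden stand's pocket is at (134,205), the lever is open towards the left, and the yellow decoys are clear of it.

```bash
cat > h.py <<'E'
import cv2,numpy as np
from station import ctrl
from scipy.spatial.transform import Rotation as R
np.set_printoptions(precision=4,suppress=True)
def ray(c,uv):
    K,E=c["K"],c["extrinsics"];d=E[:3,:3].T@np.linalg.solve(K,[uv[0],uv[1],1.]);return -E[:3,:3].T@E[:3,3],d
def onplane(c,uv,p0,n):
    o,d=ray(c,uv);p0=np.array(p0,float);n=np.array(n,float);return o+d*(n@(p0-o))/(n@d)
def onz(c,uv,z): return onplane(c,uv,[0,0,z],[0,0,1])
def proj(c,p):
    E=c["extrinsics"];x=c["K"]@(E[:3,:3]@np.array(p)+E[:3,3]);return x[:2]/x[2]
def tri(ca,ua,cb,ub):
    A=[];b=[]
    for c,u in((ca,ua),(cb,ub)):
        o,d=ray(c,u);d/=np.linalg.norm(d);P=np.eye(3)-np.outer(d,d);A.append(P);b.append(P@o)
    p=np.linalg.lstsq(np.vstack(A),np.hstack(b),rcond=None)[0];return p
E
python3 - <<'E'
from h import *
for n,b in(("top",(290,140,395,270)),("scene",(215,145,310,240))):
    c=ctrl.get_calibration(n);im=cv2.imread(f"pics/{n}0.png");hsv=cv2.cvtColor(im,cv2.COLOR_BGR2HSV)
    m=((hsv[...,2]>140)&(hsv[...,1]<120)&(hsv[...,0]>15)&(hsv[...,0]<40)).astype(np.uint8)
    k=np.zeros_like(m);k[b[1]:b[3],b[0]:b[2]]=m[b[1]:b[3],b[0]:b[2]]
    for q in cv2.findContours(k,cv2.RETR_EXTERNAL,cv2.CHAIN_APPROX_NONE)[0]:
        a=cv2.contourArea(q)
        if a<80: continue
        M=cv2.moments(q);u=(M["m10"]/M["m00"],M["m01"]/M["m00"])
        P=np.array([onz(c,p[0],.04)[:2] for p in q])*1000
        r=cv2.minAreaRect(P.astype(np.float32));print(n,a,u,onz(c,u,.04),r)
t=cv2.imread("pics/top0.png");s=cv2.imread("pics/scene0.png")
A=cv2.resize(t[140:260,75:185],None,fx=5,fy=5,interpolation=cv2.INTER_CUBIC)[:600]
B=cv2.resize(t[145:265,290:350],None,fx=5,fy=5,interpolation=cv2.INTER_CUBIC)
B2=cv2.resize(t[145:265,340:400],None,fx=5,fy=5,interpolation=cv2.INTER_CUBIC)
cv2.imwrite("pics/a.png",A);cv2.imwrite("pics/b.png",np.hstack([B,B2]))
cv2.imwrite("pics/c.png",cv2.resize(s[262:362,300:410],None,fx=6,fy=6,interpolation=cv2.INTER_CUBIC))
E
```

```text
top 197.5 (305.2573839662447, 247.6573839662447) [ 0.4322 -0.1434  0.04  ] ((428.23065185546875, -142.54147338867188), (33.352725982666016, 45.68104934692383), 74.68228912353516)
top 328.5 (372.6793505834601, 235.04616945712834) [ 0.4597 -0.3048  0.04  ] ((455.04296875, -302.0903625488281), (35.446510314941406, 69.53206634521484), 63.70914840698242)
top 220.0 (316.12651515151515, 165.02575757575755) [ 0.6328 -0.1749  0.04  ] ((626.4993896484375, -172.81988525390625), (34.10087585449219, 59.14101791381836), 64.69544982910156)
scene 178.5 (231.32959850606906, 218.36788048552754) [ 0.6337 -0.1749  0.04  ] ((633.7141723632812, -174.89378356933594), (45.896175384521484, 44.31106948852539), 64.6186294555664)
scene 119.5 (293.38912133891216, 190.6136680613668) [ 0.432  -0.1436  0.04  ] ((431.60736083984375, -143.88311767578125), (48.4800910949707, 35.522789001464844), 59.41889953613281)
scene 193.5 (254.15417743324718, 162.75021533161066) [ 0.4596 -0.3054  0.04  ] ((459.244873046875, -305.1465148925781), (50.183475494384766, 57.113258361816406), 63.462650299072266)
```

View pics/a.png

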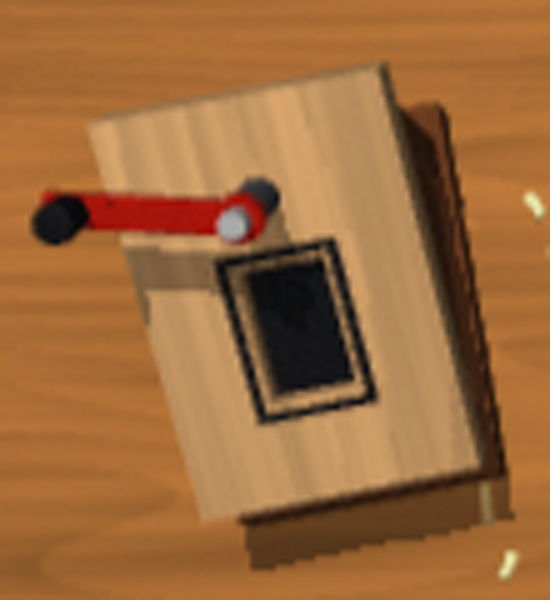

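View pics/b.png

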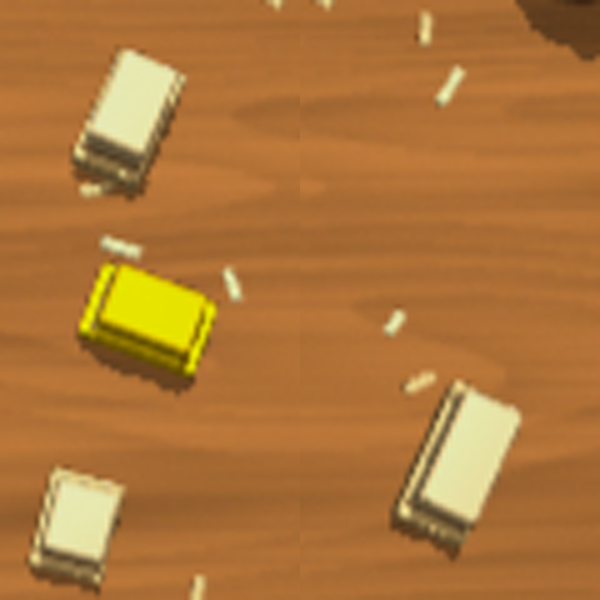

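View pics/c.png

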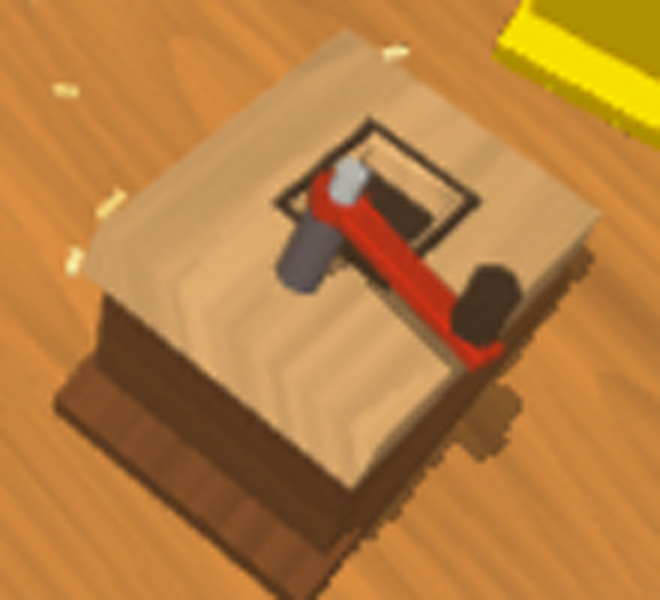

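Top crop: rim corners are (217,262), (334,238), (378,400), (262,424); bed corners are (90,124), (384,66), (482,468), (204,522). The lever is a bit past +y. The mid blank is the upper-left one in crop b, and the scene crop gives the same bed corners.

Run:
```python
from h import *
from scipy.optimize import least_squares
ct,cs=ctrl.get_calibration("top"),ctrl.get_calibration("scene")
T=lambda U:((np.array(U)+.5)/5-.5+[75,140]); S=lambda U:((np.array(U)+.5)/6-.5+[300,262])
B=[(110,65),(110,-65),(-80,-65),(-80,65)]
obs=[(ct,T(u),b) for u,b in zip([(90,124),(384,66),(482,468),(204,522)],B)]
obs+=[(cs,S(u),b) for u,b in zip([(347,30),(600,215),(350,490),(88,275)],[(-80,-65),(-80,65),(110,65),(110,-65)])]
# rim corners top: centre symmetrical
rt=[T(u) for u in[(217,262),(334,238),(378,400),(262,424)]]
t=np.radians(25)
def frame(v):
    c,s=np.cos(v[2]),np.sin(v[2]);Rz=np.array([[c,-s,0],[s,c,0],[0,0,1]])
    return Rz@np.array([[np.cos(t),0,-np.sin(t)],[0,1,0],[np.sin(t),0,np.cos(t)]]),np.array([v[0],v[1],.105])
def res(v):
    M,p=frame(v);return np.hstack([proj(c,p+M@np.array([b[0],b[1],0])/1000)-u for c,u,b in obs])
r=least_squares(res,[.55,.25,.2]);v=r.x;print("bed",v,np.degrees(v[2]),r.fun)
M,p=frame(v)
L=lambda q:M.T@(q-p)*1000
q=[L(onplane(ct,u,p,M[:,2])) for u in rt];print("rim top",np.array(q),np.mean(q,0))
q=[L(onplane(cs,S(u),p,M[:,2])) for u in[(370,118),(480,200),(275,203)]];print("rim scene",np.array(q))
print("pivot bolt/knob top in bed coords at z=50,73:",L(onplane(ct,T((235,225)),p+M[:,2]*.055,M[:,2])),L(onplane(ct,T((58,221)),p+M[:,2]*.068,M[:,2])))
print("scene knob",L(onplane(cs,S((488,305)),p+M[:,2]*.060,M[:,2])))
print("tri knob",L(tri(ct,T((58,221)),cs,S((488,305)))))
for n,c,b in(("top",ct,(300,150,332,185)),("scene",cs,(215,205,246,235))):
    im=cv2.imread(f"pics/{n}0.png");sub=cv2.resize(im[b[1]:b[3],b[0]:b[2]],None,fx=4,fy=4,interpolation=cv2.INTER_CUBIC)
    for th in(170,190,205):
        m=((sub.min(2)>th*.6)&(sub.max(2)>th)).astype(np.uint8)
        qs=cv2.findContours(m,cv2.RETR_EXTERNAL,cv2.CHAIN_APPROX_NONE)[0]
        if not qs: continue
        q=max(qs,key=cv2.contourArea)
        P=np.array([onz(c,(x[0]+.5)/4-.5+np.array(b[:2]),.052)[:2] for x in q])*1000
        print(n,th,cv2.minAreaRect(P.astype(np.float32)))
o=ctrl.get_obs();print(R.from_rotvec(o["tool_rot"]).as_matrix())
```

```text
bed [0.5346 0.2487 0.1844] 10.56274105121087 [-1.3002 -2.3757 -1.9719 -2.1682 -0.889  -2.8919 -0.6036 -2.5878 -0.7887
  0.8772 -0.1787  1.003   4.1789 -5.432   1.2993 -6.5273]
rim top [[ 32.5111  26.6414   0.    ]
 [ 32.8868 -26.8751  -0.    ]
 [-45.3541 -26.9772  -0.    ]
 [-45.7323  27.1678   0.    ]] [-6.4221 -0.0108  0.    ]
rim scene [[-45.6307 -29.9245   0.    ]
 [-45.0124  25.4175  -0.    ]
 [ 32.8131 -29.2282  -0.    ]]
pivot bolt/knob top in bed coords at z=50,73: [57.5915 -0.2913 55.    ] [76.1839 66.864  68.    ]
scene knob [75.0517 66.7991 60.    ]
tri knob [75.634  67.9546 61.3408]
top 170 ((630.3523559570312, -174.8202362060547), (33.30149841308594, 46.205013275146484), 63.14722442626953)
top 190 ((630.4552001953125, -174.84329223632812), (32.35597610473633, 45.04652404785156), 62.62158203125)
top 205 ((630.677978515625, -174.97218322753906), (31.30045509338379, 44.4906005859375), 62.61812210083008)
scene 170 ((634.0433349609375, -174.27392578125), (32.723793029785156, 46.01625061035156), 64.52239227294922)
scene 190 ((633.8231201171875, -174.72625732421875), (31.07404899597168, 45.305721282958984), 64.96351623535156)
scene 205 ((633.9393310546875, -174.8040313720703), (29.842731475830078, 44.505550384521484), 64.90855407714844)
[[ 0.8962  0.4437 -0.0006]
 [ 0.4437 -0.8962  0.0018]
 [ 0.0002 -0.0019 -1.    ]]
```

```bash
cat >> h.py <<'E'
t25=np.radians(25)
def frame(v):
    c,s=np.cos(v[2]),np.sin(v[2]);Rz=np.array([[c,-s,0],[s,c,0],[0,0,1]])
    return Rz@np.array([[np.cos(t25),0,-np.sin(t25)],[0,1,0],[np.sin(t25),0,np.cos(t25)]]),np.array([v[0],v[1],.105])
E
python3 - <<'E'
from h import *
from scipy.optimize import least_squares
ct,cs=ctrl.get_calibration("top"),ctrl.get_calibration("scene")
T=lambda U:((np.array(U)+.5)/5-.5+[75,140]); S=lambda U:((np.array(U)+.5)/6-.5+[300,262])
rt=[(ct,T(u),b) for u,b in zip([(217,262),(334,238),(378,400),(262,424)],[(39,27),(39,-27),(-39,-27),(-39,27)])]
rs=[(cs,S(u),b) for u,b in zip([(370,118),(480,200),(275,203)],[(-39,-27),(-39,27),(39,-27)])]
for obs in(rt,rs,rt+rs):
    def res(v):
        M,p=frame(v);return np.hstack([proj(c,p+M@np.array([b[0],b[1],0])/1000)-u for c,u,b in obs])
    r=least_squares(res,[.55,.25,.2]);v=r.x;print("bed",v,np.degrees(v[2]),r.fun)
M,p=frame(v);L=lambda q:M.T@(q-p)*1000
print("tri knob",L(tri(ct,T((58,221)),cs,S((488,305)))))
E
```

```text
bed [0.5285 0.2469 0.1848] 10.590672834501813 [-0.206  -0.026   0.1058  0.0679  0.0688  0.05    0.0336 -0.0935]
bed [0.5306 0.2462 0.1835] 10.51261440271555 [ 0.1668  0.2082 -0.127  -0.1815 -0.0355 -0.0163]
bed [0.5292 0.2466 0.1882] 10.784539251574621 [-0.1174 -0.3137  0.1791 -0.2971  0.2424 -0.3322  0.2226 -0.3991  0.5899
  0.0059  0.3599 -0.4638  0.5279 -0.1462]
tri knob [81.0317 68.8816 58.8238]
```

```bash
cat >> h.py <<'E'
def Rtool(yaw,tilt=0):  # yaw rad; tool z = down, tilted like the bed
    M,_=frame((0,0,yaw));
    if tilt==0: M=R.from_euler("z",yaw).as_matrix()
    return np.column_stack([M[:,0],-M[:,1],-M[:,2]])
def delta(pos,Rt,o=None):
    o=o or ctrl.get_obs();d=(np.array(pos)-o["tool_pos"])/.4
    r=(R.from_matrix(Rt)*R.from_rotvec(o["tool_rot"]).inv()).as_rotvec()/np.pi
    print("shift",d,"turn",r,"rows",max(np.linalg.norm(d)*.4/.0417,np.linalg.norm(r)*180/7.16))
E
python3 - <<'E'
from h import *
delta([.632,-.1748,.16],Rtool(np.radians(-26.3)))
E
```

```text
shift [ 0.8871  0.9619 -0.1755] turn [-0.0006  0.0001 -0.2925] rows 12.663992737966224
```

jog_arm([
  [-1,[0.887,0.962,0],[0,0,-0.2925]],
  [-1,[0.887,0.962,0],[0,0,-0.2925]],
  [-1,[0.887,0.962,0],[0,0,-0.2925]],
  [-1,[0.887,0.962,0],[0,0,-0.2925]],
  [-1,[0.887,0.962,0],[0,0,-0.2925]],
  [-1,[0.887,0.962,0],[0,0,-0.2925]],
  [-1,[0.887,0.962,0],[0,0,-0.2925]],
  [-1,[0.887,0.962,-0.175],[0,0,-0.2925]],
  [-1,[0.887,0.962,-0.175],[0,0,-0.2925]],
  [-1,[0.887,0.962,-0.175],[0,0,-0.2925]],
  [-1,[0.887,0.962,-0.175],[0,0,-0.2925]],
  [-1,[0.887,0.962,-0.175],[0,0,-0.2925]],
])

```text
t: 1.1
tool_pos: [0.6021, -0.2068, 0.1732]
tool_rot: [-3.059, 0.715, 0.001]
contact_force: [0.6, -1.2, 0.2]
opening: 0.0851
grip_force: 0.0
```

jog_arm([
  [-1,[0,0,0],[0,0,0]],
  [-1,[0,0,0],[0,0,0]],
  [-1,[0,0,0],[0,0,0]],
  [-1,[0,0,0],[0,0,0]],
])

```text
t: 1.43
tool_pos: [0.601, -0.2097, 0.1746]
tool_rot: [3.058, -0.717, 0.001]
contact_force: [0.4, 0.4, 1.1]
opening: 0.0858
grip_force: 0.0
```

Run:
```python
from h import *
o=ctrl.get_obs();print(o["t"],o["q"]);delta([.632,-.1748,.16],Rtool(np.radians(-26.3)),o)
c=ctrl.get_calibration("wrist");im=ctrl.get_image("wrist");cv2.imwrite("pics/w1.png",im[:,:,::-1]);print(c["K"],c["extrinsics"]);np.save("w1.npy",c["extrinsics"])
```

```text
1.4333 [-0.4524  0.1188  1.6387 -0.0003  1.3835  1.5788]
shift [ 0.0775  0.0873 -0.0366] turn [0.0002 0.0001 0.0004] rows 1.1731213938512468
[[325.1923   0.     279.4213]
 [  0.     325.1923 210.6749]
 [  0.       0.       1.    ]] [[-0.444  -0.896   0.0007  0.0785]
 [-0.8556  0.4242  0.2967  0.5832]
 [-0.2661  0.1311 -0.955   0.5127]
 [ 0.      0.      0.      1.    ]]
```

View pics/w1.png

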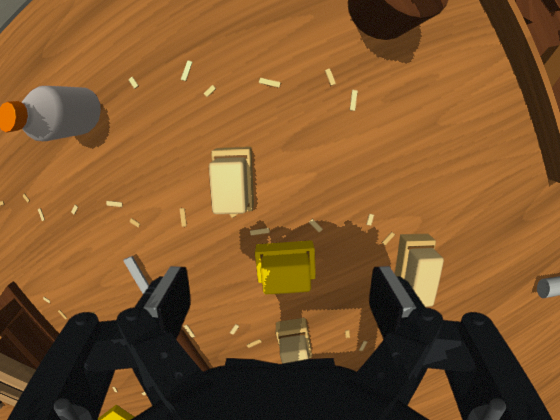

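Wrist view: the mid blank's top face is at about (212–248, 160–214), nearly aligned with the tool. The yellow look-alike is below it, at (287,267).

```bash
cat >> h.py <<'E'
KW=np.array([[325.1923,0,279.4213],[0,325.1923,210.6749],[0,0,1]])
def wray(E,uv):
    d=np.array(uv,float)-KW[:2,2];r=np.hypot(*d)+1e-9;th=r/KW[0,0];k=np.r_[d/r*np.sin(th),np.cos(th)]
    return -E[:3,:3].T@E[:3,3],E[:3,:3].T@k
def wplane(E,uv,p0,n):
    o,d=wray(E,uv);return o+d*(np.dot(n,np.array(p0)-o))/np.dot(n,d)
E
python3 - <<'E'
from h import *
E=np.load("w1.npy");im=cv2.imread("pics/w1.png")[140:225,195:265]
sub=cv2.resize(im,None,fx=4,fy=4,interpolation=cv2.INTER_CUBIC)
for th in(150,165,180):
    m=((sub.min(2)>th*.7)&(sub.max(2)>th)).astype(np.uint8);m=cv2.morphologyEx(m,cv2.MORPH_OPEN,np.ones((9,9)))
    q=max(cv2.findContours(m,cv2.RETR_EXTERNAL,cv2.CHAIN_APPROX_NONE)[0],key=cv2.contourArea)
    uv=[(x[0]+.5)/4-.5+np.array([195,140]) for x in q]
    P=np.array([wplane(E,u,[0,0,.052],[0,0,1.])[:2] for u in uv])*1000
    print(th,cv2.boundingRect(np.array(uv,np.float32)),cv2.minAreaRect(P.astype(np.float32)))
E
```

```text
150 (209, 161, 35, 52) ((634.4176025390625, -176.86343383789062), (28.16063690185547, 44.075111389160156), 64.87379455566406)
165 (209, 162, 35, 51) ((634.4511108398438, -176.7881622314453), (27.5419979095459, 43.60682678222656), 64.83589935302734)
180 (209, 162, 34, 50) ((634.7212524414062, -176.64654541015625), (26.550552368164062, 42.73342514038086), 63.97784423828125)
```

Run:
```python
from h import *
delta([.634,-.176,.09],Rtool(np.radians(-25.5)));delta([.634,-.176,.026],Rtool(np.radians(-25.5)))
```

```text
shift [ 0.0826  0.085  -0.2123] turn [0.0002 0.0002 0.005 ] rows 2.3316751140311154
shift [ 0.0826  0.085  -0.3723] turn [0.0002 0.0002 0.005 ] rows 3.7472336828214132
```

jog_arm([
  [-1,[0.083,0.085,-0.1],[0,0,0.005]],
  [-1,[0.083,0.085,-0.15],[0,0,0.005]],
  [-1,[0.083,0.085,-0.2],[0,0,0.005]],
  [-1,[0.083,0.085,-0.25],[0,0,0.005]],
  [-1,[0.083,0.085,-0.3],[0,0,0.005]],
  [-1,[0.083,0.085,-0.34],[0,0,0.005]],
  [-1,[0.083,0.085,-0.36],[0,0,0.005]],
  [-1,[0.083,0.085,-0.372],[0,0,0.005]],
  [-1,[0.083,0.085,-0.372],[0,0,0.005]],
])

```text
t: 2.23
tool_pos: [0.634, -0.1755, 0.025]
tool_rot: [-3.064, 0.693, 0.001]
contact_force: [-0.9, -0.2, 0.9]
opening: 0.0853
grip_force: 0.0
```

jog_arm([
  [1,[0,0,0],[0,0,0]],
  [1,[0,0,0],[0,0,0]],
  [1,[0,0,0],[0,0,0]],
  [1,[0,0,0],[0,0,0]],
  [1,[0,0,0],[0,0,0]],
  [1,[0,0,0],[0,0,0]],
  [1,[0,0,0],[0,0,0]],
  [1,[0,0,0],[0,0,0]],
  [1,[0,0,0],[0,0,0]],
  [1,[0,0,0],[0,0,0]],
], squeeze=30)

```text
t: 3.07
tool_pos: [0.6353, -0.175, 0.0265]
tool_rot: [3.065, -0.691, 0.003]
contact_force: [0.3, -0.2, 4.8]
opening: 0.0289
grip_force: 31.2
```

```bash
cat >> h.py <<'E'
BED=(.5292,.2466,np.radians(10.6))
def bp(x,y,z,v=None):
    M,p=frame(v or BED);return p+M@np.array([x,y,z])/1000
E
python3 - <<'E'
from h import *
o=ctrl.get_obs();o["tool_pos"]=o["tool_pos"]+[0,0,.2]
delta(bp(-50,0,80),Rtool(BED[2],1),o)
E
```

```text
shift [-0.4597  1.0175 -0.1753] turn [-0.0182 -0.1395  0.1968] rows 10.841666623258087
```

jog_arm([
  [1,[0,0,0.03],[0,0,0]],
  [1,[0,0,0.1],[0,0,0]],
  [1,[0,0,0.2],[0,0,0]],
  [1,[0,0,0.3],[0,0,0]],
  [1,[0,0,0.4],[0,0,0]],
  [1,[0,0,0.5],[0,0,0]],
  [1,[0,0,0.5],[0,0,0]],
  [1,[0,0,0.5],[0,0,0]],
])

```text
t: 3.73
tool_pos: [0.6361, -0.1753, 0.2301]
tool_rot: [3.064, -0.69, 0.011]
contact_force: [0.2, 0.2, -0.9]
opening: 0.0294
grip_force: 30.5
```

jog_arm([
  [1,[-0.05,0.1,0],[0,-0.012,0.017]],
  [1,[-0.1,0.2,0],[0,-0.024,0.034]],
  [1,[-0.14,0.3,0],[0,-0.036,0.05]],
  [1,[-0.18,0.4,0],[0,-0.05,0.068]],
  [1,[-0.23,0.5,0],[0,-0.062,0.086]],
  [1,[-0.27,0.6,0],[-0.01,-0.075,0.103]],
  [1,[-0.32,0.7,0],[-0.011,-0.087,0.12]],
  [1,[-0.36,0.8,0],[-0.012,-0.1,0.138]],
  [1,[-0.4,0.88,0],[-0.014,-0.11,0.155]],
  [1,[-0.44,0.95,0],[-0.016,-0.12,0.172]],
  [1,[-0.46,0.99,0],[-0.018,-0.13,0.19]],
  [1,[-0.46,1.0,0],[-0.018,-0.1395,0.1968]],
])

```text
t: 4.73
tool_pos: [0.4472, 0.2279, 0.2223]
tool_rot: [-3.015, -0.291, -0.66]
contact_force: [0.6, -0.4, -1.2]
opening: 0.0299
grip_force: 30.5
```

Run:
```python
from h import *
o=ctrl.get_obs();print(o["q"]);delta(bp(-50,0,80),Rtool(BED[2],1),o)
```

```text
[ 0.3626 -0.5431  2.1652 -0.0796  1.0951  1.7623]
shift [ 0.0106  0.0103 -0.1649] turn [ 0.0002 -0.0016 -0.0024] rows 1.5876575342037624
```

jog_arm([
  [1,[0.01,0.01,-0.05],[0,-0.0016,-0.0024]],
  [1,[0.01,0.01,-0.1],[0,-0.0016,-0.0024]],
  [1,[0.01,0.01,-0.15],[0,-0.0016,-0.0024]],
  [1,[0.01,0.01,-0.165],[0,-0.0016,-0.0024]],
  [1,[0.01,0.01,-0.165],[0,-0.0016,-0.0024]],
  [1,[0.01,0.01,-0.165],[0,-0.0016,-0.0024]],
])

```text
t: 5.23
tool_pos: [0.4541, 0.229, 0.1584]
tool_rot: [-3.019, -0.269, -0.671]
contact_force: [-0.3, 0.3, 0.4]
opening: 0.0295
grip_force: 30.5
```

Run:
```python
from h import *
o=ctrl.get_obs();delta(bp(-50,0,80),Rtool(BED[2],1),o)
c=ctrl.get_calibration("wrist");im=ctrl.get_image("wrist");E=c["extrinsics"];np.save("w2.npy",E)
a=cv2.resize(im[:,:,::-1],(800,600),interpolation=cv2.INTER_CUBIC);cv2.imwrite("pics/w2.png",im[:,:,::-1]);cv2.imwrite("pics/w2big.png",a)
```

```text
shift [-0.0066  0.0077 -0.0051] turn [0.0002 0.0005 0.0024] rows 0.10868411464439097
```

View pics/w2big.png

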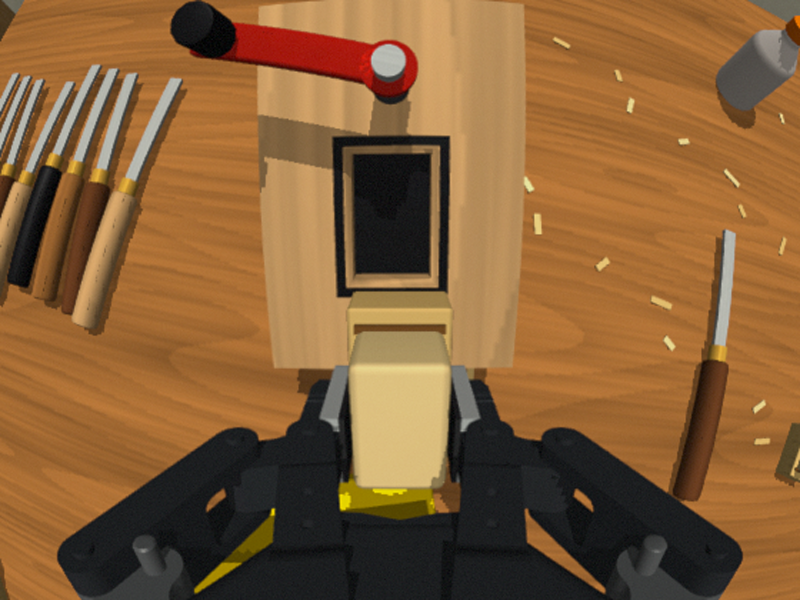

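Wrist view: the rim's outer corners are at (332,136), (450,136) and (338,298). The held blank is straight; its foot's front bottom edge is at row 292 (cols 351–451), and its top face spans rows 335–488. I'll refine the edges with intensity profiles.

Run:
```python
from h import *
E=np.load("w2.npy");g=cv2.cvtColor(cv2.imread("pics/w2.png"),cv2.COLOR_BGR2GRAY).astype(float)
o=ctrl.get_obs();Rt=R.from_rotvec(o["tool_rot"]).as_matrix();tp=o["tool_pos"]
b=lambda U:(np.array(U)+.5)*.7-.5
M,p=frame(BED)
def prof(a,c,sign):  # strongest edge along big-px segment a->c ; sign +1 dark->bright
    a,c=b(a),b(c);n=200;P=a+(c-a)*np.linspace(0,1,n)[:,None]
    v=cv2.remap(cv2.GaussianBlur(g,(0,0),.7).astype(np.float32),P[:,0].astype(np.float32)[None],P[:,1].astype(np.float32)[None],cv2.INTER_LINEAR)[0]
    return P[np.argmax(np.gradient(v)*sign)]
bedxy=lambda uv:(M.T@(wplane(E,uv,p,M[:,2])-p)*1000)[:2]
print("rim up",[bedxy(prof((x,128),(x,142),-1)) for x in(360,390,420)])
print("rim L",[bedxy(prof((325,y),(341,y),-1)) for y in(190,220,250,280)])
print("rim R",[bedxy(prof((458,y),(443,y),-1)) for y in(190,220,250,280)])
print("floor-end rim low inner",[bedxy(prof((x,283),(x,294),-1)) for x in(360,390,420)],"up inner",[bedxy(prof((x,142),(x,152),1)) for x in(360,390,420)])
print("mouth up",[bedxy(prof((x,148),(x,160),-1)) for x in(360,390,420)],"L/R wall inner rim",[bedxy(prof((338,y),(350,y),1)) for y in(200,250)],[bedxy(prof((446,y),(434,y),1)) for y in(200,250)])
def tool(uv,h): return (Rt.T@(wplane(E,uv,tp+Rt[:,2]*h,Rt[:,2])-tp)*1000)[:2]
print("top front",[tool(prof((x,328),(x,342),1),-.0255) for x in(375,400,425)],"back",[tool(prof((x,478),(x,496),-1),-.0255) for x in(375,400,420)])
print("top L",[tool(prof((342,y),(360,y),1),-.0255) for y in(350,)],"R",[tool(prof((460,y),(442,y),1),-.0255) for y in(350,)])
print("foot bottom hand",[tool(b(q),.0265) for q in[(351,292),(451,292)]], "foot top",[tool(b(q),.0045) for q in[(349,309),(451,309)]])
print("tcp bed",M.T@(tp-p)*1000)
```

```text
rim up [array([42.2114, 13.0326]), array([41.955 , -1.0999]), array([ 41.9158, -15.2072])]
rim L [array([16.117 , 26.9331]), array([ 1.502 , 26.5758]), array([-13.3423,  26.4569]), array([-28.5497,  26.9082])]
rim R [array([ 15.5981, -29.2507]), array([  1.0214, -29.0516]), array([-13.7935, -29.0624]), array([-28.9792, -28.385 ])]
floor-end rim low inner [array([-31.9054,  14.5444]), array([-31.9172,  -0.4079]), array([-32.0212, -15.3279])] up inner [array([37.2149, 13.0915]), array([37.1607, -1.0649]), array([ 37.3106, -15.1939])]
mouth up [array([33.3945, 13.1407]), array([33.27  , -1.0354]), array([ 33.8603, -15.1858])] L/R wall inner rim [array([11.1407, 22.0394]), array([-13.4188,  21.8074])] [array([ 10.7216, -24.4883]), array([-13.7945, -24.3305])]
top front [array([31.4857, -5.3403]), array([31.3568,  1.2871]), array([31.2115,  7.9214])] back [array([-24.2226,  -6.6013]), array([-24.621 ,   1.3719]), array([-21.5966,   7.6843])]
top L [array([ 25.7699, -12.5204])] R [array([25.7823, 14.8245])]
foot bottom hand [array([ 26.8706, -16.9931]), array([26.8955, 20.5854])] foot top [array([ 27.4649, -15.4682]), array([27.4837, 18.1995])]
tcp bed [-45.9425  -3.4178  81.9943]
```

Run:
```python
from h import *
delta(bp(4.5,0,60),Rtool(BED[2],1));delta(bp(4.5,0,33),Rtool(BED[2],1))
```

```text
shift [0.1336 0.0337 0.0035] turn [-0.0001  0.0012  0.0025] rows 1.3221843480704105
shift [ 0.1617  0.0389 -0.0577] turn [-0.0001  0.0012  0.0025] rows 1.688319409270892
```

jog_arm([
  [1,[0.05,0.013,0.002],[0,0,0.0025]],
  [1,[0.1,0.025,0.003],[0,0,0.0025]],
  [1,[0.134,0.034,0.003],[0,0,0.0025]],
  [1,[0.145,0.036,-0.02],[0,0.001,0.0025]],
  [1,[0.155,0.038,-0.045],[0,0.001,0.0025]],
  [1,[0.162,0.039,-0.058],[0,0.001,0.0025]],
  [1,[0.162,0.039,-0.058],[0,0.001,0.0025]],
  [1,[0.162,0.039,-0.058],[0,0.001,0.0025]],
])

```text
t: 5.95
tool_pos: [0.5184, 0.2446, 0.1349]
tool_rot: [-3.017, -0.281, -0.666]
contact_force: [0.1, -0.3, 0.3]
opening: 0.0295
grip_force: 30.5
```

Run:
```python
from h import *
o=ctrl.get_obs();M,p=frame(BED);print("tcp bed",M.T@(o["tool_pos"]-p)*1000,o["contact_force"])
c=ctrl.get_calibration("wrist");im=ctrl.get_image("wrist");E=c["extrinsics"];np.save("w3.npy",E)
cv2.imwrite("pics/w3.png",im[:,:,::-1])
cv2.imwrite("pics/w3c.png",cv2.resize(im[130:330,190:370,::-1],None,fx=3,fy=3,interpolation=cv2.INTER_CUBIC))
```

```text
tcp bed [ 2.6249 -0.0185 31.7515] [ 0.0839 -0.2701  0.3264]
```

View pics/w3c.png

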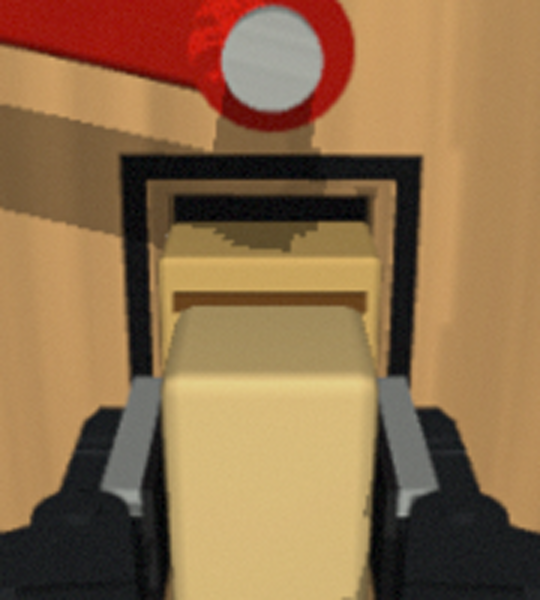

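Run:
```python
from h import *
E=np.load("w3.npy");M,p=frame(BED)
b=lambda U:(np.array(U)+.5)/3-.5+[190,130]
bx=lambda U,z:(M.T@(wplane(E,b(U),p+M[:,2]*z/1000,M[:,2])-p)*1000)
for n,U,z in[("rim outer",(121,156),0),("rim outer",(422,156),0),("rim inner",(145,179),0),("rim in",(397,179),0),("pocket edge",(271,195),0),("foot bottom",(168,223),5.2),("foot bottom",(375,223),5.2),("foot top",(162,258),27.2),("foot top",(378,258),27.2),("blocktop front",(170,380),57.2),("blocktop front",(374,380),57.2)]:print(n,bx(U,z))
```

```text
rim outer [41.9847 25.9928  0.    ]
rim outer [ 42.0411 -29.0591  -0.    ]
rim inner [37.6281 21.6876 -0.    ]
rim in [ 37.6718 -24.5748  -0.    ]
pocket edge [34.5619 -1.4405 -0.    ]
foot bottom [30.7253 17.1041  5.2   ]
foot bottom [ 30.7571 -20.1624   5.2   ]
foot top [31.3675 15.8715 27.2   ]
foot top [ 31.3942 -18.3159  27.2   ]
blocktop front [24.3544 11.991  57.2   ]
blocktop front [ 24.3646 -14.8921  57.2   ]
```

Run:
```python
from h import *
o=ctrl.get_obs();M,p=frame(BED);print("tcp bed",M.T@(o["tool_pos"]-p)*1000,o["contact_force"])
for z in(31.5,26,20,11.5):delta(bp(4.7,0,z),Rtool(BED[2],1),o)
```

```text
tcp bed [ 3.3704  0.086  32.3375] [-0.0542 -0.5609  0.1783]
shift [ 0.0039  0.0005 -0.0005] turn [ 0.0001 -0.0002 -0.0002] rows 0.03773985706455112
shift [ 0.0096  0.0016 -0.013 ] turn [ 0.0001 -0.0002 -0.0002] rows 0.155300908042752
shift [ 0.0158  0.0027 -0.0265] turn [ 0.0001 -0.0002 -0.0002] rows 0.2975836535189512
shift [ 0.0246  0.0044 -0.0458] turn [ 0.0001 -0.0002 -0.0002] rows 0.5007207436336402
```

jog_arm([
  [1,[0.004,0,-0.0005],[0,0,0]],
  [1,[0.006,0.001,-0.007],[0,0,0]],
  [1,[0.01,0.0015,-0.013],[0,0,0]],
  [1,[0.013,0.002,-0.02],[0,0,0]],
  [1,[0.016,0.003,-0.0265],[0,0,0]],
  [1,[0.016,0.003,-0.0265],[0,0,0]],
  [1,[0.016,0.003,-0.0265],[0,0,0]],
])

```text
t: 6.58
tool_pos: [0.5245, 0.246, 0.1269]
tool_rot: [-3.018, -0.281, -0.663]
contact_force: [-19.6, -5.1, 16.7]
opening: 0.0295
grip_force: 35.8
```

Run:
```python
from h import *
o=ctrl.get_obs();M,p=frame(BED);print("tcp bed",M.T@(o["tool_pos"]-p)*1000,M.T@o["contact_force"])
for z in(20,11.5):delta(bp(4.7,0,z),Rtool(BED[2],1),o)
```

```text
tcp bed [ 5.0073  0.2515 21.8684] [-11.2183  -1.3983  23.691 ]
shift [ 0.0014 -0.0004 -0.0046] turn [ 0.0004 -0.0011 -0.0001] rows 0.04580726811709155
shift [ 0.0102  0.0013 -0.0238] turn [ 0.0004 -0.0011 -0.0001] rows 0.24882547616968834
```

jog_arm([
  [1,[-0.0022,-0.0004,-0.001],[0,0,0]],
  [1,[-0.0045,-0.0008,-0.0021],[0,0,0]],
  [1,[-0.0045,-0.0008,-0.0021],[0,0,0]],
  [1,[-0.0045,-0.0008,-0.0021],[0,0,0]],
])

```text
t: 6.92
tool_pos: [0.5243, 0.2459, 0.1269]
tool_rot: [-3.015, -0.28, -0.671]
contact_force: [-11.0, -4.2, 10.8]
opening: 0.0293
grip_force: 34.5
```

Run:
```python
from h import *
o=ctrl.get_obs();M,p=frame(BED);print("tcp bed",M.T@(o["tool_pos"]-p)*1000,M.T@o["contact_force"],M.T@o["wrist_torque"])
im=ctrl.get_image("wrist");cv2.imwrite("pics/w4.png",im[:,:,::-1])
cv2.imwrite("pics/w4c.png",cv2.resize(im[130:330,190:370,::-1],None,fx=3,fy=3,interpolation=cv2.INTER_CUBIC))
```

```text
tcp bed [ 4.8067  0.2448 21.8928] [-5.9607 -2.0773 14.7333] [-0.2799  0.7921 -0.0677]
```

View pics/w4c.png

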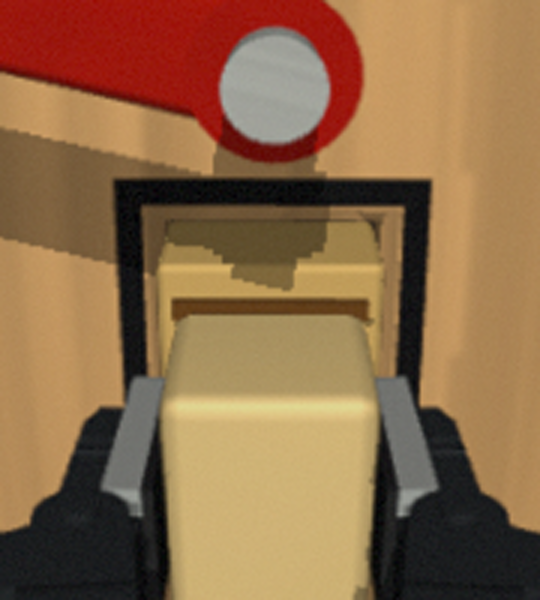

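View: the foot's front edge (row 220) is sitting on the up-slope lip (about row 222), with y centred to 0.5 mm. I'll back off and shift down-slope.

jog_arm([
  [1,[-0.0042,-0.0008,0.0091],[0,0,0]],
  [1,[-0.0042,-0.0008,0.0091],[0,0,0]],
  [1,[-0.0042,-0.0008,0.0091],[0,0,0]],
  [1,[-0.0042,-0.0008,0.0091],[0,0,0]],
])

```text
t: 7.3
tool_pos: [0.5221, 0.2454, 0.128]
tool_rot: [-3.016, -0.28, -0.668]
contact_force: [0.2, -1.0, -0.9]
opening: 0.0293
grip_force: 32.6
```

Run:
```python
from h import *
o=ctrl.get_obs();M,p=frame(BED);print("tcp bed",M.T@(o["tool_pos"]-p)*1000,M.T@o["contact_force"],M.T@o["wrist_torque"])
for x in(3.2,2.6):
  for z in(25,20,15,11.5):delta(bp(x,-.1,z),Rtool(BED[2],1),o)
```

```text
tcp bed [ 3.2205  0.0714 23.8875] [-0.4141 -1.0427 -0.8425] [-0.0027  0.2146  0.0422]
shift [-0.0011 -0.0006  0.0025] turn [ 0.     -0.0001 -0.0001] rows 0.026999007483330416
shift [ 0.0041  0.0003 -0.0088] turn [ 0.     -0.0001 -0.0001] rows 0.09331620149061236
shift [ 0.0093  0.0013 -0.0202] turn [ 0.     -0.0001 -0.0001] rows 0.21316860874262117
shift [ 0.0129  0.002  -0.0281] turn [ 0.     -0.0001 -0.0001] rows 0.2970901052276309
shift [-0.0025 -0.0009  0.0019] turn [ 0.     -0.0001 -0.0001] rows 0.03082427354098551
shift [ 0.0027  0.0001 -0.0095] turn [ 0.     -0.0001 -0.0001] rows 0.09449393046582953
shift [ 0.0079  0.001  -0.0208] turn [ 0.     -0.0001 -0.0001] rows 0.21368679226266896
shift [ 0.0116  0.0017 -0.0287] turn [ 0.     -0.0001 -0.0001] rows 0.29746213214190753
```

Try x ≈ 2.9, down to z ≈ 17 first.

jog_arm([
  [1,[-0.001,-0.0005,0],[0,0,0]],
  [1,[0.001,0,-0.004],[0,0,0]],
  [1,[0.0034,0.0002,-0.0092],[0,0,0]],
  [1,[0.005,0.0005,-0.0125],[0,0,0]],
  [1,[0.0065,0.0008,-0.016],[0,0,0]],
  [1,[0.0065,0.0008,-0.016],[0,0,0]],
  [1,[0.0065,0.0008,-0.016],[0,0,0]],
])

```text
t: 7.88
tool_pos: [0.5248, 0.2457, 0.1218]
tool_rot: [-3.016, -0.28, -0.668]
contact_force: [-0.3, 0.2, -0.2]
opening: 0.0297
grip_force: 32.6
```

Run:
```python
from h import *
o=ctrl.get_obs();M,p=frame(BED);print("tcp bed",M.T@(o["tool_pos"]-p)*1000,M.T@o["contact_force"],M.T@o["wrist_torque"])
for x in(2.9,):
  for z in(20,15,11.5):delta(bp(x,-.1,z),Rtool(BED[2],1),o)
```

```text
tcp bed [ 3.0469 -0.0621 17.0759] [-0.2835  0.2812 -0.1162] [ 0.0193  0.2327 -0.0084]
shift [-0.0033 -0.0007  0.0065] turn [ 0.     -0.0001 -0.0001] rows 0.07021703521943859
shift [ 0.0018  0.0002 -0.0049] turn [ 0.     -0.0001 -0.0001] rows 0.049914153609198195
shift [ 0.0055  0.0009 -0.0128] turn [ 0.     -0.0001 -0.0001] rows 0.13376371512276197
```

It's sliding in with no force. Go on to the floor.

jog_arm([
  [1,[0.0018,0.0002,-0.005],[0,0,0]],
  [1,[0.0035,0.0005,-0.009],[0,0,0]],
  [1,[0.005,0.0008,-0.0118],[0,0,0]],
  [1,[0.006,0.001,-0.0138],[0,0,0]],
  [1,[0.006,0.001,-0.0138],[0,0,0]],
  [1,[0.006,0.001,-0.0138],[0,0,0]],
])

```text
t: 8.38
tool_pos: [0.5273, 0.2461, 0.1165]
tool_rot: [-3.016, -0.28, -0.669]
contact_force: [0.6, 0.0, -0.8]
opening: 0.0294
grip_force: 32.6
```

Run:
```python
from h import *
o=ctrl.get_obs();M,p=frame(BED);print("tcp bed",M.T@(o["tool_pos"]-p)*1000,M.T@o["contact_force"],M.T@o["wrist_torque"])
```

```text
tcp bed [ 3.0846 -0.095  11.2174] [ 0.2379 -0.0688 -0.9611] [0.0395 0.2716 0.0016]
```

jog_arm([
  [1,[0.001,0.0002,-0.0023],[0,0,0]],
  [1,[0.002,0.0004,-0.0045],[0,0,0]],
  [1,[0.003,0.0006,-0.0068],[0,0,0]],
  [1,[0.003,0.0006,-0.0068],[0,0,0]],
  [1,[0.003,0.0006,-0.0068],[0,0,0]],
])

```text
t: 8.8
tool_pos: [0.5294, 0.2466, 0.1158]
tool_rot: [-3.015, -0.28, -0.672]
contact_force: [-4.2, -2.2, 7.3]
opening: 0.0296
grip_force: 33.9
```

Run:
```python
from h import *
o=ctrl.get_obs();M,p=frame(BED);print("tcp bed",M.T@(o["tool_pos"]-p)*1000,M.T@o["contact_force"],M.T@o["wrist_torque"])
```

```text
tcp bed [ 4.7948 -0.0365  9.6994] [-1.0169 -1.4041  8.5317] [-0.24    0.5693 -0.017 ]
```

jog_arm([
  [-0.1,[0,0,0],[0,0,0]],
  [-0.1,[0,0,0],[0,0,0]],
  [-0.1,[0,0,0],[0,0,0]],
  [-0.1,[0,0,0],[0,0,0]],
  [-0.1,[0,0,0],[0,0,0]],
])

```text
t: 9.22
tool_pos: [0.5283, 0.2463, 0.1134]
tool_rot: [-3.016, -0.28, -0.668]
contact_force: [0.4, 0.3, -0.8]
opening: 0.0468
grip_force: 0.0
```

jog_arm([
  [-0.1,[-0.005,-0.001,0.0115],[0,0,0]],
  [-0.1,[-0.021,-0.004,0.046],[0,0,0]],
  [-0.1,[-0.042,-0.008,0.092],[0,0,0]],
  [-0.1,[-0.063,-0.012,0.138],[0,0,0]],
  [-0.1,[-0.095,-0.018,0.16],[0,0,0]],
  [-0.1,[-0.15,-0.03,0.16],[0,0,0]],
  [-0.1,[-0.2,-0.04,0.15],[0,0,0]],
  [-0.1,[-0.2,-0.04,0.15],[0,0,0]],
  [-0.1,[-0.2,-0.04,0.15],[0,0,0]],
])

```text
t: 9.97
tool_pos: [0.4479, 0.2304, 0.1738]
tool_rot: [-3.015, -0.281, -0.67]
contact_force: [0.6, -0.1, -0.4]
opening: 0.0473
grip_force: 0.0
```

Run:
```python
from h import *
o=ctrl.get_obs();M,p=frame(BED);print(o["t"],"tcp bed",M.T@(o["tool_pos"]-p)*1000,M.T@o["contact_force"],o["opening"])
c=ctrl.get_calibration("wrist");im=ctrl.get_image("wrist")[:,:,::-1];cv2.imwrite("pics/w5.png",im);np.save("w5.npy",c["extrinsics"])
cv2.imwrite("pics/w5c.png",cv2.resize(im[0:240,100:400],None,fx=2.5,fy=2.5,interpolation=cv2.INTER_CUBIC))
```

```text
9.9667 tcp bed [-45.9913  -0.9862  97.4105] [ 0.3417 -0.1806 -0.6309] 0.04727660856801709
```

View pics/w5c.png

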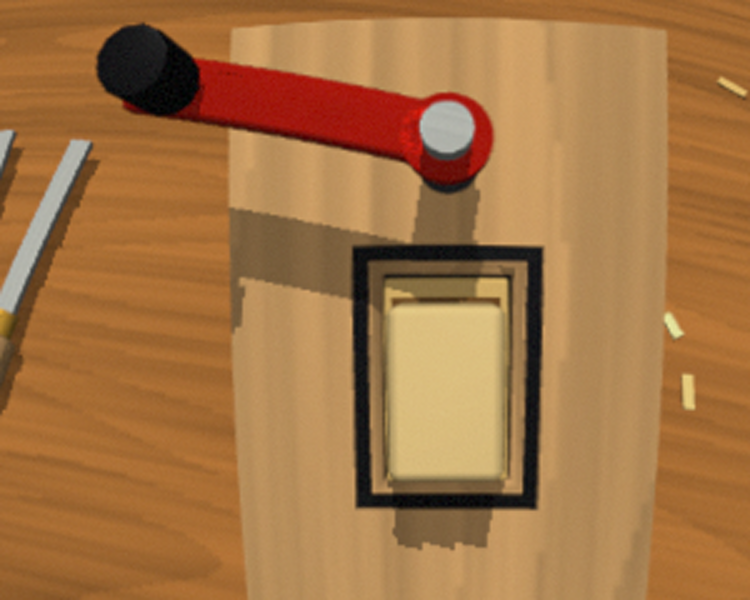

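View: the blank is inside the rim, even all round. The lever's knob top is at crop (137,60) and the pivot bolt at (446,130).

Run:
```python
from h import *
E=np.load("w5.npy");M,p=frame(BED)
b=lambda U:(np.array(U)+.5)/2.5-.5+[100,0]
bx=lambda U,z:(M.T@(wplane(E,b(U),p+M[:,2]*z/1000,M[:,2])-p)*1000)
for n,U,z in[("rim ul",(353,247),0),("rim ur",(543,247),0),("rim lr",(537,507),0),("rim ll",(357,507),0),("top ul",(389,303),37),("top ur",(503,303),37),("top lr",(506,479),37),("top ll",(388,479),37),("pivot",(446,128),55),("knob top",(136,60),73)]:print(n,bx(U,z))
o=ctrl.get_obs();print(o["q"])
```

```text
rim ul [41.4835 25.9313 -0.    ]
rim ur [ 41.5366 -29.1374  -0.    ]
rim lr [-36.9952 -28.9931  -0.    ]
rim ll [-37.0627  26.2419   0.    ]
top ul [25.6656 12.8335 37.    ]
top ur [ 25.6817 -15.1994  37.    ]
top lr [-19.096  -16.5863  37.    ]
top ll [-19.1311  13.6568  37.    ]
pivot [66.0896 -1.2092 55.    ]
knob top [82.2832 64.2136 73.    ]
[ 0.3704 -0.4982  2.218  -0.0929  0.9925  1.7895]
```

Run:
```python
from h import *
o=ctrl.get_obs()
delta(bp(82,67.7,105),Rtool(BED[2],1),o);delta(bp(82,67.7,52),Rtool(BED[2],1),o)
```

```text
shift [0.2438 0.2204 0.1514] turn [-0.0002  0.0005 -0.0002] rows 3.4709682760414697
shift [0.2989 0.2307 0.0313] turn [-0.0002  0.0005 -0.0002] rows 3.6337612158618366
```

jog_arm([
  [-0.1,[0.06,0.055,0.04],[0,0,0]],
  [-0.1,[0.12,0.11,0.08],[0,0,0]],
  [-0.1,[0.18,0.165,0.12],[0,0,0]],
  [-0.1,[0.244,0.22,0.151],[0,0,0]],
  [-0.1,[0.244,0.22,0.151],[0,0,0]],
  [-0.1,[0.258,0.223,0.121],[0,0,0]],
  [-0.1,[0.272,0.2255,0.091],[0,0,0]],
  [-0.1,[0.286,0.228,0.061],[0,0,0]],
  [-0.1,[0.299,0.231,0.031],[0,0,0]],
  [-0.1,[0.299,0.231,0.031],[0,0,0]],
  [-0.1,[0.299,0.231,0.031],[0,0,0]],
])

```text
t: 10.93
tool_pos: [0.5671, 0.3218, 0.1835]
tool_rot: [-3.018, -0.28, -0.664]
contact_force: [0.9, -0.8, 0.3]
opening: 0.0466
grip_force: 0.0
```

jog_arm([
  [1,[0,0,0],[0,0,0]],
  [1,[0,0,0],[0,0,0]],
  [1,[0,0,0],[0,0,0]],
  [1,[0,0,0],[0,0,0]],
  [1,[0,0,0],[0,0,0]],
  [1,[0,0,0],[0,0,0]],
  [1,[0,0,0],[0,0,0]],
], squeeze=25)

```text
t: 11.52
tool_pos: [0.5684, 0.3227, 0.1875]
tool_rot: [-3.015, -0.28, -0.671]
contact_force: [-4.2, -3.8, 6.1]
opening: 0.0167
grip_force: 26.0
```

Run:
```python
from h import *
o=ctrl.get_obs();M,p=frame(BED);t=M.T@(o["tool_pos"]-p)*1000;print("tcp bed",t,M.T@o["contact_force"],o["opening"])
for k in range(1,20):
    a=np.radians(103.7*(1-k/18));q=np.array([65.5-70*np.cos(a),-.3+70*np.sin(a),t[2]])
    a0=np.radians(103.7);q0=np.array([65.5-70*np.cos(a0),-.3+70*np.sin(a0),t[2]])
    print(k,q[:2],(M@(q-q0)/400).round(3).tolist())
```

```text
tcp bed [82.4968 67.6162 52.5062] [-1.7742 -3.0117  7.5766] 0.016683875053727752
1 [75.1682 69.0291] [-0.016, 0.0, -0.007]
2 [68.16   69.6494] [-0.032, -0.001, -0.015]
3 [61.125  69.5631] [-0.048, -0.004, -0.022]
4 [54.1342 68.7711] [-0.063, -0.009, -0.03]
5 [47.2581 67.2813] [-0.077, -0.016, -0.037]
6 [40.5664 65.1088] [-0.091, -0.024, -0.044]
7 [34.1265 62.2756] [-0.104, -0.033, -0.051]
8 [28.0036 58.8102] [-0.116, -0.044, -0.057]
9 [22.2594 54.7477] [-0.127, -0.057, -0.063]
10 [16.9521 50.1292] [-0.137, -0.07, -0.069]
11 [12.1352 45.0012] [-0.145, -0.085, -0.074]
12 [ 7.8573 39.4155] [-0.152, -0.1, -0.078]
13 [ 4.1618 33.4287] [-0.158, -0.117, -0.082]
14 [ 1.0859 27.1012] [-0.162, -0.134, -0.086]
15 [-1.3393 20.4968] [-0.164, -0.151, -0.088]
16 [-3.0893 13.6824] [-0.165, -0.168, -0.09]
17 [-4.1464  6.7267] [-0.164, -0.186, -0.091]
18 [-4.5 -0.3] [-0.162, -0.203, -0.091]
19 [-4.1464 -7.3267] [-0.158, -0.22, -0.091]
```

Knob gripped. Swing along the arc.

jog_arm([
  [1,[-0.009,0,-0.002],[0,0,0]],
  [1,[-0.017,0,-0.005],[0,0,0]],
  [1,[-0.033,-0.001,-0.013],[0,0,0]],
  [1,[-0.049,-0.004,-0.02],[0,0,0]],
  [1,[-0.064,-0.009,-0.028],[0,0,0]],
  [1,[-0.078,-0.016,-0.035],[0,0,0]],
  [1,[-0.092,-0.024,-0.042],[0,0,0]],
  [1,[-0.105,-0.033,-0.049],[0,0,0]],
  [1,[-0.117,-0.044,-0.055],[0,0,0]],
  [1,[-0.128,-0.057,-0.061],[0,0,0]],
  [1,[-0.128,-0.057,-0.061],[0,0,0]],
  [1,[-0.128,-0.057,-0.061],[0,0,0]],
])

```text
t: 12.52
tool_pos: [0.5133, 0.3023, 0.1604]
tool_rot: [-3.012, -0.281, -0.659]
contact_force: [-10.3, 8.4, 4.4]
opening: 0.0165
grip_force: 26.2
```

Run:
```python
from h import *
o=ctrl.get_obs();M,p=frame(BED);t=M.T@(o["tool_pos"]-p)*1000;print("tcp bed",t,M.T@o["contact_force"],o["opening"],np.hypot(t[0]-65.5,t[1]+.3))
a0=np.arctan2(t[1]+.3,65.5-t[0]);print(np.degrees(a0))
q0=np.array([65.5-70*np.cos(a0),-.3+70*np.sin(a0),t[2]])
for k in range(1,11):
    a=a0*(1-k/9);q=np.array([65.5-70*np.cos(a),-.3+70*np.sin(a),t[2]]);print(k,(M@(q-q0)/400).round(3).tolist())
```

```text
tcp bed [18.5103 57.6387 52.4621] [-5.8966 10.1434  7.5571] 0.016479810390554205 74.59844133155228
50.95712423363699
1 [-0.009, -0.013, -0.005]
2 [-0.017, -0.028, -0.01]
3 [-0.024, -0.043, -0.015]
4 [-0.029, -0.059, -0.019]
5 [-0.033, -0.076, -0.022]
6 [-0.035, -0.093, -0.024]
7 [-0.036, -0.11, -0.026]
8 [-0.035, -0.127, -0.027]
9 [-0.033, -0.144, -0.027]
10 [-0.029, -0.161, -0.027]
```

jog_arm([
  [1,[-0.009,-0.013,-0.005],[0,0,0]],
  [1,[-0.018,-0.028,-0.01],[0,0,0]],
  [1,[-0.025,-0.044,-0.015],[0,0,0]],
  [1,[-0.03,-0.061,-0.019],[0,0,0]],
  [1,[-0.034,-0.078,-0.022],[0,0,0]],
  [1,[-0.037,-0.096,-0.024],[0,0,0]],
  [1,[-0.038,-0.114,-0.026],[0,0,0]],
  [1,[-0.037,-0.131,-0.027],[0,0,0]],
  [1,[-0.035,-0.148,-0.027],[0,0,0]],
  [1,[-0.035,-0.153,-0.027],[0,0,0]],
  [1,[-0.035,-0.153,-0.027],[0,0,0]],
])

```text
t: 13.43
tool_pos: [0.4977, 0.2404, 0.1467]
tool_rot: [-3.014, -0.279, -0.65]
contact_force: [-10.3, 9.1, -0.7]
opening: 0.0167
grip_force: 29.1
```

Run:
```python
from h import *
o=ctrl.get_obs();M,p=frame(BED);t=M.T@(o["tool_pos"]-p)*1000;print("tcp bed",t,M.T@o["contact_force"],o["opening"],np.hypot(t[0]-65.5,t[1]+.3),np.degrees(np.arctan2(t[1]+.3,65.5-t[0])))
```

```text
tcp bed [-11.4393  -0.3487  51.3774] [-7.9178 10.8803  2.9113] 0.016725776291345456 76.93931718713827 -0.03626654194587883
```

jog_arm([
  [1,[0.0014,-0.0074,0],[0,0,0]],
  [1,[0.0014,-0.0074,0],[0,0,0]],
  [1,[0.0014,-0.0074,0],[0,0,0]],
])

```text
t: 13.68
tool_pos: [0.4977, 0.2401, 0.1467]
tool_rot: [-3.009, -0.279, -0.649]
contact_force: [-11.1, 20.2, -2.2]
opening: 0.0169
grip_force: 29.3
```

Run:
```python
from h import *
o=ctrl.get_obs();M,p=frame(BED);t=M.T@(o["tool_pos"]-p)*1000;print("tcp bed",t,M.T@o["contact_force"],o["opening"])
```

```text
tcp bed [-11.4862  -0.6149  51.3979] [-7.4479 21.8693  1.0947] 0.016896787293121062
```

At the stop: force doubled with no motion. Back the command off, release and retract outward.

jog_arm([
  [1,[-0.0016,0.009,0],[0,0,0]],
  [-0.1,[-0.0016,0.009,0],[0,0,0]],
  [-0.1,[-0.0016,0.009,0],[0,0,0]],
  [-0.1,[-0.0016,0.009,0],[0,0,0]],
  [-0.1,[-0.0016,0.009,0],[0,0,0]],
  [-0.1,[-0.006,0.008,0.011],[0,0,0]],
  [-0.1,[-0.02,0.005,0.045],[0,0,0]],
  [-0.1,[-0.04,0.001,0.09],[0,0,0]],
  [-0.1,[-0.07,-0.004,0.14],[0,0,0]],
  [-0.1,[-0.13,-0.015,0.16],[0,0,0]],
  [-0.1,[-0.13,-0.015,0.16],[0,0,0]],
  [-0.1,[-0.13,-0.015,0.16],[0,0,0]],
])

```text
t: 14.68
tool_pos: [0.4516, 0.2299, 0.2166]
tool_rot: [-3.014, -0.28, -0.674]
contact_force: [0.1, 0.4, 0.1]
opening: 0.0469
grip_force: 0.0
```

Run:
```python
from h import *
o=ctrl.get_obs();M,p=frame(BED);print(o["t"],"tcp bed",M.T@(o["tool_pos"]-p)*1000,o["contact_force"])
im=ctrl.get_image("wrist")[:,:,::-1];E=ctrl.get_calibration("wrist")["extrinsics"];np.save("w6.npy",E);cv2.imwrite("pics/w6.png",im)
cv2.imwrite("pics/w6c.png",cv2.resize(im[0:260,140:420],None,fx=2.3,fy=2.3,interpolation=cv2.INTER_CUBIC))
```

```text
14.6833 tcp bed [-24.7043  -2.1903 134.6995] [0.1213 0.4113 0.1005]
```

View pics/w6c.png

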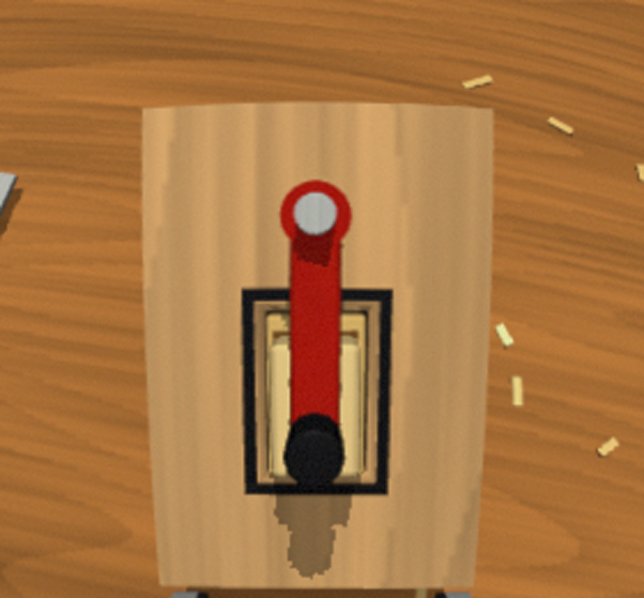

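View: the lever lies straight down the slope (pivot at col 315, knob at col 314), with the blank seated under it and the gripper clear. Handing in.

```bash
python3 -c "
from station import ctrl
print(ctrl.finish_job())"
```

```text
the job is handed in; nothing more can be done
None
```

I seated the 60 mm blank in the stand's pocket, swung the red lever shut to its stop, let go and handed the job in at about 15 s; the hand-in reported no verdict.

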